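# Start the sampling pump from its control box

## Robot

A 6-joint arm with a two-finger parallel gripper is mounted at the origin on a cart in front of the work surface, level with it; the furniture and walls round the work are solid. World frame = base frame: x ahead of the robot, y to its left, z up, the work surface at z = 0. Lengths are in mm, angles in degrees, forces in N, time in s.
With the tool pointing down it reaches from about 350 to 850 mm from the base axis. Payload 8.1 kg.
Tool frame: the origin (TCP) lies at the very end of the fingers, on their centre line; the grasp point (between the pads) lies 19 mm behind it; z points along the fingers, y is the line along which they close (so a half turn about z gives the same grasp; the last joint's range is limited). The gripper opens to 85 mm and grips with 20 to 120 N. Pads are 22 mm wide; open, the fingers measure 114 mm over their backs; the gripper's body (76 mm by 85 mm) begins 54 mm behind the grasp point. The pads swing forward as they close: fully open they stand 13 mm farther back than shut.
Start: joints at [68.617, 7.471, 85.268, -0, 87.261, -4.893], TCP at [170.284, 575.333, 231.292] pointing down, gripper open.
Joint ranges: [-169.43, 169.43], [-51.17, 129.36], [1.28, 143.12], [-76.62, 256.62], [0, 156.53], [-152.29, 152.29]. Speed limits (degrees/s): [136.94, 136.94, 159.86, 180, 180, 180].

## Interface

Orientations are given as [roll, pitch, yaw] about the fixed x, y, z axes, in that order (R = Rz(yaw) Ry(pitch) Rx(roll)).
In Python, from bench import * gives the robot as it stands.
- The arm moves only by the tool play_rows, never from a script. Its argument "increments" is a list of rows, each a list of 3 entries, a list of its own where there are three numbers: the gripper's target within -1 to 1 (fully open at 1, half-way at 0, shut at -1), then the shift along the tool's x, y, z in mm, then the turn about the tool's z in rad. A call has 1 to 12 rows; each row shifts and turns the commanded pose from where the row before left it, along the tool's axes as they then stand; what a row does not reach is not made up. A row lasts 1/12 s, in which the tool goes at most 41.7 mm and 7.16 degrees, less where a joint would pass 70% of its speed; a pose out of reach is approached as far as the arm can. A call is refused whole if a number of a shift passes 41.7 or a number of a turn 0.125, either way. A call with a gripper value outside its range is refused whole. The fingers move at their own pace and stop on an object; "force" is the grip in N (left out, the last holds). Time passes only in rows, so rows that do not move let the fingers close. It gives the time, the measured TCP pose, the force, the opening and the grip force at its end, in the units of the state.
- sense(): the state, without advancing time (a new reading comes with each control period).
- snapshot(name): name is "scene" or "side" or "wrist"; returns a dict with "color" (400x640x3 uint8, red, green, blue), "intrinsics" (3x3 intrinsics, pixels), "world_from_camera" (4x4, takes a point from camera to world coordinates). Camera axes: x right, y down, z forward; pixel columns grow to the right and rows downward; lengths in mm; the calibration is good to about 2 mm. The wrist camera is an equidistant fisheye: a pixel r from the principal point sees the ray r / f radians off the axis. A picture is of the moment at which its call begins. There is no depth.
- hand_in(): hands the job in; it is judged then, once.
Trained networks look in a picture, given as the dict that the camera call returned (one of the last four; its "shot" number tells which), for a name from the list of things; names that differ only in an ending like _2 or _b are one class to them, and where a whole thing is asked for, a point or a joint stands for the part that bears it (a point fixed in the world has none). Each returns a list of dicts, best first, with "p" (0 to 1); they miss things now and then, are a little off and sometimes report something else, mostly with a low value. They report only what shows in the picture. A call takes as long as a camera call.
- find_in(query, picture): "xyz" ([x, y, z] in mm, in the coordinates of the camera as it stood for that picture, good to about 4 mm: the middle of the surface that is visible of it).
- regions_of(query, picture): "mask" (400x640 bool, what is visible of it).
- pinpoint(query, picture): "xyz" ([x, y, z] in mm, in the coordinates of the camera as it stood for that picture, good to about 4 mm: a listed point, or the origin of a listed thing).
The state is a dict: "time": time; "joint_pos": joint angles; "qd": joint speeds; "joint_efforts": joint torques, N m; "tool_pos": TCP position; "tcp_rot": TCP orientation; "ft_force": force on the tool from outside, world axes, zero at the start; "wrist_torque": the same for the moment, N m; "finger_gap": finger opening in mm; "grip_force": force on a finger pad.
Only numpy, scipy, OpenCV 4.12 (cv2) and the standard library are available. Lean on these libraries where they do the work, as an engineer would, in place of code of your own. Each camera call takes 0.05 s, during which the arm holds its last target. There are 200 camera calls.

## Task

Start the sampling pump from its control box, only by pressing: first push down the raised far end of the rocker so that it tips fully over, then push the square key fully down so that it stays down, and after that press the round key fully home, keep it down for about a second and let it spring back. No key may be pressed before its turn, and the little vial, the flat dish and the marker pen round the box must be left where they are, neither picked up nor pushed.

Things in the scene. Friction and masses are not known exactly. Their poses are not given: they have to be found in the camera images.
- control_box: Grey control box fixed to the worktop, 96 mm (x, front to back) by 256 mm (y, left to right), lid plate at 42 mm height. Origin: centre of its underside; its x axis points away from the robot, y to the left. On the lid stand three control modules side by side, centres at local y = +78, 0 and -78 mm, each with a black 66 x 58 mm bezel 3 mm thick and a white control; which module sits at which place changes from run to run.
- rocker_end (a point): Pressing point on the rocker's top face near its far end, 18 mm along the box's +x axis from the pivot. The rocker is a white plate 52 mm long (along the box's x), 30 mm wide, 7 mm thick, pivoted across its middle 13.5 mm above the lid plate. Off: the far end (the one with two small ribs) stands up by 0.22 rad and this point is about 21 mm above the lid plate. On: the far end is down by 0.22 rad and this point is about 13 mm above the lid plate.
- rocker (a joint): Rocker angle in rad: 0 = off (far end up), 0.44 = fully tipped over (far end down, at its stop). It stays where it is left; pressing down at rocker_end moves it at about 3.5 N.
- square_key_top (a point): Centre of the top face of the square white key, 32 x 32 mm, 18 mm above the lid plate when up, in a black square collar whose rim is 7.5 mm above the lid plate.
- square_key (a joint): How far the square key is pushed down, in m: 0 = up, 0.007 = fully down. Moves at about 3.5 N and stays where it is left (it does not spring back).
- round_key_top (a point): Centre of the top face of the round white mushroom key, 36 mm diameter, 22 mm above the lid plate when up.
- round_key (a joint): How far the round key is pressed, in m: 0 = up, 0.007 = fully home. A spring brings it back; about 2 N starts it, 5.5 N holds it fully home.
- vial: Loose small vial with a cap, 27 mm diameter, 46 mm high, standing to the left of the box; leave it alone. Origin: centre of its underside.
- dish: Loose flat round dish, 52 mm diameter, 6 mm high, lying to the right of the box; leave it alone. Origin: centre of its underside.
- marker: Loose black marker pen, 148 mm long, 19 mm thick, lying in front of the box (the robot's side); leave it alone. Origin: middle of its underside.

How it is judged:
By the outcome, as a careful person would: the job done as asked, in the order asked, and still so for the second after the job is handed in, with the robot touching nothing.
It also fails if it takes over 43 s, if anything falls off the work surface, if the arm or the gripper's body presses on something with over 40 N, if the wrist force passes 120 N, or if a joint passes its speed limit or range.

## Working session

There is one attempt and no reset: what is moved stays moved. The work goes in short steps, Python scripts to look and compute and a tool call to move; the robot and the scene stay as the last step left them, time stands still between calls to the robot, and variables do not carry over. Pictures are saved under pics/ and viewed, at most 10 in all, crops included, and the job is handed in when it is done.

Besides the shell and the picture viewer there is one more tool, called after "Request:" as name([rows], argument=value, ...), one row to a line, values as JSON. play_rows: Moves the arm, as the interface text tells. Its arguments: {"type":"object","properties":{"increments":{"type":"array","items":{"type":"array"}},"force":{"type":"number"}},"required":["increments"]}

```bash
mkdir -p pics; cat > h.py <<'E'
from bench import *
import numpy as np, cv2
def w(p,c):
    T=np.array(c["world_from_camera"]); return (T@np.r_[p,1])[:3]
E
python3 - <<'E'
from h import *
s=sense(); print(s["time"],s["tool_pos"],s["tcp_rot"],s["finger_gap"])
for n in ["scene","side"]:
    c=snapshot(n); cv2.imwrite(f"pics/{n}0.png",c["color"][:,:,::-1])
    for q in ["control_box","rocker_end","square_key_top","round_key_top","vial","dish","marker"]:
        for r in pinpoint(q,c)[:2]: print(n,q,round(r["p"],2),w(r["xyz"],c).round(1))
E
```

```text
0.0 [170.08443529 574.80270569 230.24290882] [-1.79893117e+02 -9.46244800e-03  1.63509998e+02] 85.53694821836362
scene control_box 0.74 [515.9 -15.9  -2.4]
scene rocker_end 0.68 [4.455e+02 3.750e+01 1.000e-01]
scene rocker_end 0.65 [546.   61.3  54.8]
scene square_key_top 0.63 [504.  -93.6  57.7]
scene square_key_top 0.52 [ 4.704e+02 -1.820e+02 -2.000e-01]
scene round_key_top 0.51 [516.1 -15.2  61.6]
scene vial 0.71 [524.4 176.6  -4.1]
scene dish 0.59 [ 470.6 -182.7   -1.3]
scene marker 0.69 [516.7 -12.   61.9]
scene marker 0.56 [443.9  40.3  -1.7]
side control_box 0.6 [509.8 -14.1  -1.6]
side rocker_end 0.62 [540.7  57.4  62.2]
side square_key_top 0.69 [501.6 -90.4  62.3]
side round_key_top 0.7 [512.  -16.5  65.2]
side vial 0.71 [521.5 177.   -2.9]
side dish 0.51 [ 469.8 -186.6   -1.4]
side marker 0.56 [439.7  35.    1.2]
```

View pics/scene0.png

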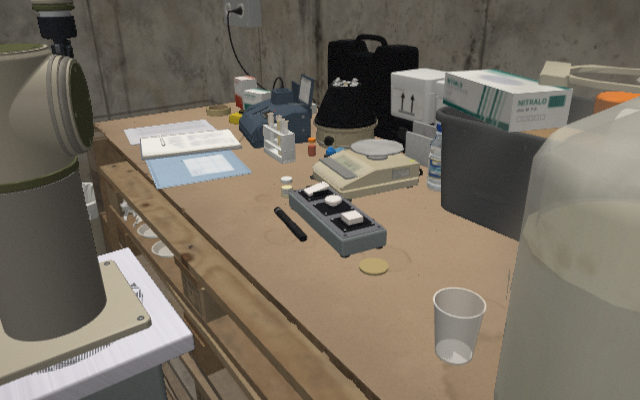

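The scene view shows the box at about (335,215): rocker at the left end (315,188), round key in the middle (333,201), square key at the right (352,217). The vial, marker and dish lie around it. The network points fit the 78 mm spacing with a box yaw of about -8.4°. Next I move above the box with the fingers shut.

Request:
play_rows([
  [-1, [-15, -13, 0], 0],
  [-1, [-31, -26, 0], 0],
  [-1, [-31, -26, 0], 0],
  [-1, [-31, -26, 0], 0],
  [-1, [-31, -26, 0], 0],
  [-1, [-31, -26, 0], 0],
  [-1, [-31, -26, 0], 0],
  [-1, [-31, -26, 0], 0],
  [-1, [-31, -26, 0], 0],
  [-1, [-31, -26, 0], 0],
  [-1, [-31, -26, 0], 0],
  [-1, [-31, -26, 0], 0],
])

```text
time: 1.8
tool_pos: [427.5, 185.8, 231.7]
tcp_rot: [180.0, 0.0, 163.5]
ft_force: [0.5, 1.2, -0.1]
finger_gap: -0.1
grip_force: 0.0
```

Request:
play_rows([
  [-1, [-31, -26, 0], 0],
  [-1, [-31, -26, 0], 0],
  [-1, [-31, -26, 0], 0],
  [-1, [-31, -26, 0], 0],
  [-1, [-15, -10, 0], 0],
  [-1, [0, 0, 0], -0.07],
  [-1, [0, 0, 0], -0.071],
  [-1, [0, 0, 0], 0],
  [-1, [0, 0, 0], 0],
])

```text
time: 2.55
tool_pos: [527.7, 38.8, 231.3]
tcp_rot: [180.0, -0.0, 171.5]
ft_force: [0.0, -0.5, -0.8]
finger_gap: 0.2
grip_force: 0.0
```

```bash
python3 - <<'E'
from h import *
s=sense(); print(s["time"],s["tool_pos"],s["tcp_rot"],s["finger_gap"],s["ft_force"])
c=snapshot("wrist"); cv2.imwrite("pics/w1.png",c["color"][:,:,::-1])
for n in ["wrist","side","scene"]:
    if n!="wrist": c=snapshot(n)
    for q in ["control_box","rocker_end","square_key_top","round_key_top","vial","dish"]:
        for r in pinpoint(q,c)[:1]: print(n,q,round(r["p"],2),w(r["xyz"],c).round(1))
E
```

```text
2.55 [527.69002322  38.75040707 231.30431927] [ 1.79997790e+02 -1.56862620e-03  1.71454293e+02] 0.19868446314823637 [ 0.03751608 -0.4929904  -0.82406272]
wrist rocker_end 0.68 [543.4  59.5  57.6]
wrist round_key_top 0.98 [513.3 -12.9  59. ]
wrist vial 0.79 [ 5.233e+02  1.781e+02 -4.000e-01]
wrist dish 0.95 [ 475.8 -184.3    1.2]
side control_box 0.63 [511.5 -13.1  -3.1]
side rocker_end 0.73 [544.7  57.2  60.4]
side square_key_top 0.62 [497.1 -87.3  60.7]
side round_key_top 0.72 [510.6 -13.   -1.8]
side vial 0.8 [524.4 176.2  -1.5]
side dish 0.51 [ 469.3 -187.3   -0.9]
scene control_box 0.56 [510.8 -15.7  -1.5]
scene rocker_end 0.45 [546.5  61.1  58.3]
scene square_key_top 0.5 [503.7 -89.2  57.9]
scene round_key_top 0.44 [515.9 -10.8  60.9]
scene vial 0.45 [521.6 174.4   0. ]
scene dish 0.83 [ 470.3 -180.7    0.8]
```

View pics/w1.png

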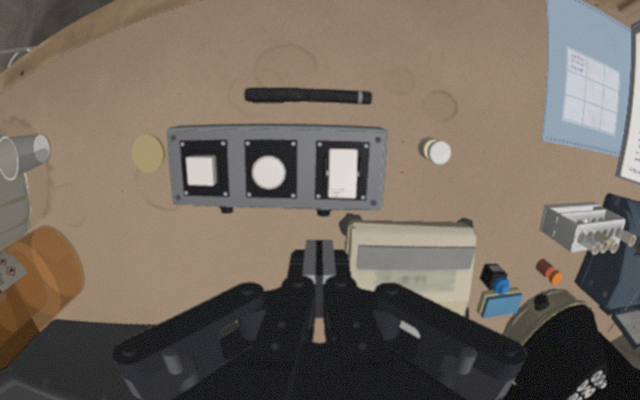

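The wrist view shows the box square to the image, so the yaw is right. From left to right are the square key (201,170), the round key (268,171) and the rocker (343,173), with its ribs at the far end (343,195). The balance lies behind the rocker, near (410,260). Next I refine these positions by ray intersection.

```bash
python3 - <<'E'
from h import *
c=snapshot("wrist"); K=np.array(c["intrinsics"]); T=np.array(c["world_from_camera"])
def ray(px,z):
    v=np.array([(px[0]-K[0,2])/K[0,0],(px[1]-K[1,2])/K[1,1]]); th=np.hypot(*v)
    d=T[:3,:3]@np.r_[v/th*np.sin(th),np.cos(th)]; o=T[:3,3]
    return (o+d*(z-o[2])/d[2]).round(1)
g=c["color"].min(2)
m=(g>170).astype(np.uint8); m[:, :170]=0; m[:,385:]=0; m[:130]=0; m[215:]=0
n,l,st,ce=cv2.connectedComponentsWithStats(m)
for i in range(1,n):
    if st[i,4]>100:
        x,y,ww,h,a=st[i]; print(st[i],ce[i].round(1),"z60",ray(ce[i],60),"z64",ray(ce[i],64))
        print(" far edge mid z60-ish", ray((x+ww/2,y+h),66),"near",ray((x+ww/2,y),52))
# box lid corners
for p in [(169,128),(386,127),(382,209),(177,206)]: print(p,ray(p,42))
# scale
for p in [(350,225),(475,225),(470,300)]: print("scale",ray(p,40))
E
```

```text
[ 329  149   28   49 1285] [342.6 173.1] z60 [527.4  64.2  60. ] z64 [526.5  64.   64. ]
 far edge mid z60-ish [552.6  61.   66. ] near [503.6  68.3  52. ]
[187 157  26  28 662] [199.6 170.4] z60 [500.6 -88.3  60. ] z64 [499.9 -86.5  64. ]
 far edge mid z60-ish [515.5 -89.2  66. ] near [487.  -87.7  52. ]
[253 157  31  31 750] [268.3 172. ] z60 [514.7 -12.5  60. ] z64 [513.9 -11.7  64. ]
 far edge mid z60-ish [530.4 -14.3  66. ] near [500.3 -10.9  52. ]
(169, 128) [ 447.4 -123.8   42. ]
(386, 127) [487.3 118.6  42. ]
(382, 209) [580.3 105.1  42. ]
(177, 206) [ 541.3 -138.    42. ]
scale [595.2  66.   40. ]
scale [622.3 227.4  40. ]
scale [743.6 229.7  40. ]
```

Request:
play_rows([
  [-1, [-18, 23, 0], 0],
  [-1, [0, 0, 25], 0],
  [-1, [0, 0, 35], 0],
  [-1, [0, 0, 35], 0],
  [-1, [0, 0, 35], 0],
  [-1, [0, 0, 20], 0],
  [-1, [0, 0, 8], 0],
  [-1, [0, 0, 0], 0],
  [-1, [0, 0, 0], 0],
])

```text
time: 4.4
tool_pos: [549.4, 58.9, 74.2]
tcp_rot: [180.0, 0.0, 171.6]
ft_force: [-0.7, -1.0, 0.5]
finger_gap: 0.1
grip_force: 0.0
```

```bash
python3 - <<'E'
from h import *
a=[]
for n in ["side","wrist"]:
    c=snapshot(n); im=c["color"][:,:,::-1]
    if n=="side":
        m=regions_of("control_box",c)[0]["mask"]; y,x=np.where(m); cx,cy=int(x.mean()),int(y.mean()); print(cx,cy)
        im=im[max(cy-80,0):cy+80,max(cx-130,0):cx+130]; im=cv2.resize(im,None,fx=3,fy=3)
    cv2.imwrite(f"pics/{n}2.png",im[:600,:800])
E
```

```text
309 225
```

View pics/side2.png

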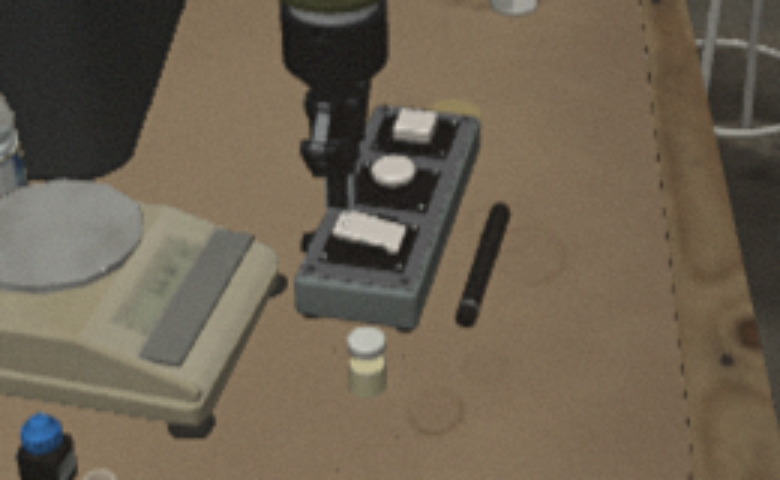

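View pics/wrist2.png

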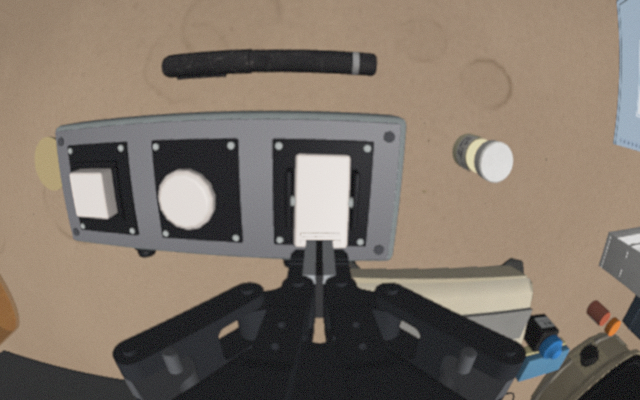

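The wrist view shows the fingertip (320,245) over the ribbed far end of the rocker, centred on its width. The side view confirms nothing else is near it. Next I press down.

Request:
play_rows([
  [-1, [2, 0, 5], 0],
  [-1, [0, 0, 3], 0],
  [-1, [0, 0, 3], 0],
  [-1, [0, 0, 2], 0],
  [-1, [0, 0, 2], 0],
  [-1, [0, 0, 0], 0],
  [-1, [0, 0, 0], 0],
])

```text
time: 5.13
tool_pos: [547.4, 59.2, 58.7]
tcp_rot: [180.0, 0.1, 171.6]
ft_force: [3.0, -1.3, 3.9]
finger_gap: -0.2
grip_force: 1.7
```

Request:
play_rows([
  [-1, [0, 0, 1], 0],
  [-1, [0, 0, 1], 0],
  [-1, [0, 0, 1], 0],
  [-1, [0, 0, 0], 0],
  [-1, [0, 0, 0], 0],
])

```text
time: 5.55
tool_pos: [547.8, 59.2, 56.2]
tcp_rot: [180.0, 0.1, 171.6]
ft_force: [3.0, -0.3, 6.5]
finger_gap: -0.1
grip_force: 3.3
```

Request:
play_rows([
  [-1, [0, 0, 1], 0],
  [-1, [0, 0, 0.5], 0],
  [-1, [0, 0, 0], 0],
  [-1, [0, 0, 0], 0],
])

```text
time: 5.88
tool_pos: [547.9, 59.2, 55.8]
tcp_rot: [180.0, 0.1, 171.6]
ft_force: [-2.9, -1.3, 16.5]
finger_gap: -0.1
grip_force: 7.7
```

The force jumped to 16.5 N, so the rocker is at its stop. Next I lift off and move over the square key.

Request:
play_rows([
  [-1, [0, 0, -15], 0],
  [-1, [0, 0, -30], 0],
  [-1, [4, -30, 0], 0],
  [-1, [5, -35, 0], 0],
  [-1, [5, -35, 0], 0],
  [-1, [5, -33, 0], 0],
  [-1, [4, -20, 0], 0],
  [-1, [0, 0, 0], 0],
  [-1, [0, 0, 0], 0],
])

```text
time: 6.63
tool_pos: [500.6, -89.3, 98.0]
tcp_rot: [180.0, -0.1, 171.4]
ft_force: [0.8, 1.7, 0.4]
finger_gap: 0.1
grip_force: 0.0
```

```bash
python3 - <<'E'
from h import *
s=sense(); print(s["tool_pos"],s["ft_force"])
c=snapshot("wrist"); cv2.imwrite("pics/w3.png",c["color"][:,:,::-1])
c=snapshot("side"); cv2.imwrite("pics/s3.png",cv2.resize(c["color"][145:305,179:439,::-1],None,fx=3,fy=3))
E
```

```text
[500.5612995  -89.31684093  98.00110741] [0.79886817 1.6768437  0.36895846]
```

View pics/w3.png

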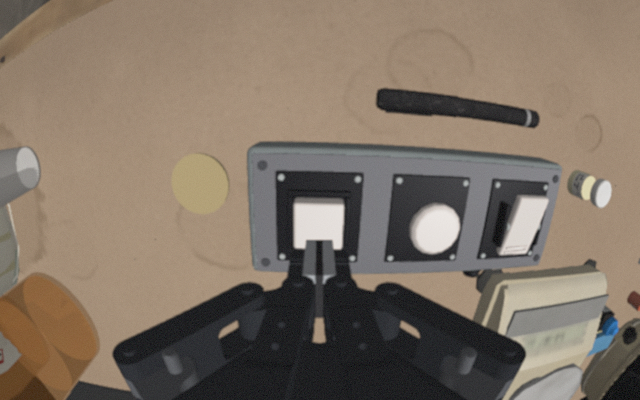

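View pics/s3.png

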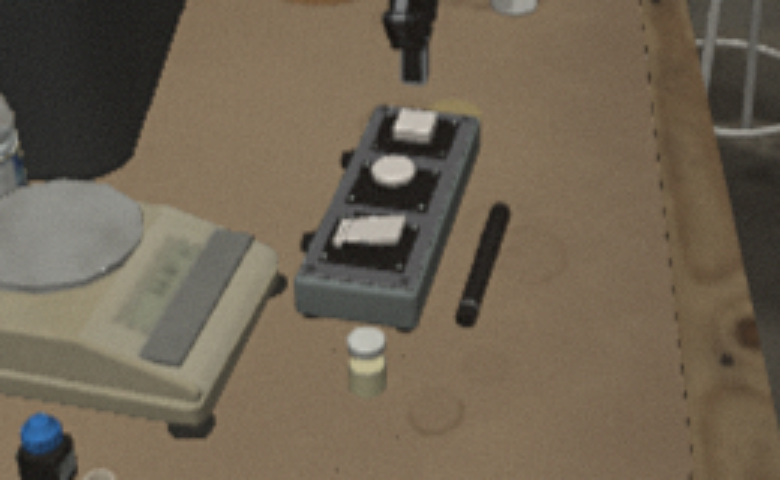

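The side view shows the rocker tipped over, far end down (350,235). The wrist view shows the fingertip (320,245) in line with the square key (319,222). Next I press the square key.

Request:
play_rows([
  [-1, [-1, 0, 15], 0],
  [-1, [0, 0, 12], 0],
  [-1, [0, 0, 5], 0],
  [-1, [0, 0, 3], 0],
  [-1, [0, 0, 2], 0],
  [-1, [0, 0, 2], 0],
  [-1, [0, 0, 2], 0],
  [-1, [0, 0, 2], 0],
  [-1, [0, 0, 1], 0],
  [-1, [0, 0, 0], 0],
  [-1, [0, 0, 0], 0],
])

```text
time: 7.65
tool_pos: [503.0, -89.1, 54.9]
tcp_rot: [-180.0, 0.0, 171.6]
ft_force: [1.0, 0.8, 0.2]
finger_gap: 0.0
grip_force: 0.2
```

Request:
play_rows([
  [-1, [0, 0, 1], 0],
  [-1, [0, 0, 0.5], 0],
  [-1, [0, 0, 0], 0],
  [-1, [0, 0, 0], 0],
])

```text
time: 7.98
tool_pos: [503.0, -89.1, 53.4]
tcp_rot: [-180.0, 0.0, 171.6]
ft_force: [-0.5, -0.1, 2.0]
finger_gap: -0.3
grip_force: 1.2
```

Request:
play_rows([
  [-1, [0, 0, 1], 0],
  [-1, [0, 0, 0.5], 0],
  [-1, [0, 0, 0], 0],
  [-1, [0, 0, 0], 0],
])

```text
time: 8.32
tool_pos: [503.1, -89.1, 52.9]
tcp_rot: [-180.0, 0.0, 171.6]
ft_force: [-6.2, 1.4, 13.3]
finger_gap: 0.0
grip_force: 6.4
```

The square key is fully down: stop at 53 mm, 13 N. Next, the round key.

Request:
play_rows([
  [-1, [0, 0, -15], 0],
  [-1, [0, 0, -30], 0],
  [-1, [0, 22, 0], 0],
  [-1, [0, 34, 0], 0],
  [-1, [0, 22, 0], 0],
  [-1, [0, 0, 0], 0],
  [-1, [0, 0, 0], 0],
])

```text
time: 8.9
tool_pos: [513.9, -10.9, 96.4]
tcp_rot: [-180.0, -0.0, 171.7]
ft_force: [0.2, -0.4, -0.5]
finger_gap: -0.3
grip_force: 0.0
```

```bash
python3 - <<'E'
from h import *
s=sense(); print(s["tool_pos"],s["ft_force"])
a=snapshot("wrist")["color"][130:330,140:580,::-1]
b=cv2.resize(snapshot("side")["color"][145:305,179:439,::-1],None,fx=2,fy=2)
o=np.zeros((520,520,3),np.uint8); o[:200,:440]=a; o[200:]=b
cv2.imwrite("pics/c4.png",o)
E
```

```text
[513.92828389 -10.89160068  96.41628818] [ 0.2479212  -0.36431555 -0.52229715]
```

View pics/c4.png

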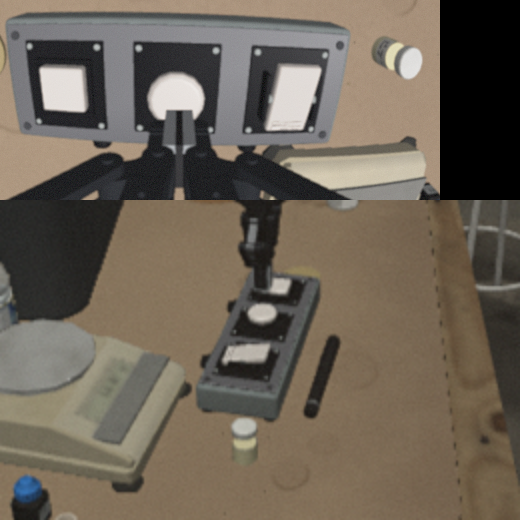

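The square key is now low in its collar, at (65,88) in the crop. The fingertip is about 1.5 mm to the right of the round key's centre, which I correct while going down.

Request:
play_rows([
  [-1, [0, -1.5, 15], 0],
  [-1, [0, 0, 10], 0],
  [-1, [0, 0, 4], 0],
  [-1, [0, 0, 3], 0],
  [-1, [0, 0, 3], 0],
  [-1, [0, 0, 2], 0],
  [-1, [0, 0, 2], 0],
  [-1, [0, 0, 1], 0],
  [-1, [0, 0, 0.5], 0],
  [-1, [0, 0, 0], 0],
])

```text
time: 9.83
tool_pos: [514.1, -13.5, 57.1]
tcp_rot: [-180.0, 0.0, 171.6]
ft_force: [-5.2, -2.0, 7.4]
finger_gap: -0.1
grip_force: 3.7
```

Request:
play_rows([
  [-1, [0, 0, 0.8], 0],
  [-1, [0, 0, 0], 0],
  [-1, [0, 0, 0], 0],
  [-1, [0, 0, 0], 0],
  [-1, [0, 0, 0], 0],
  [-1, [0, 0, 0], 0],
  [-1, [0, 0, 0], 0],
  [-1, [0, 0, 0], 0],
  [-1, [0, 0, 0], 0],
  [-1, [0, 0, 0], 0],
  [-1, [0, 0, 0], 0],
  [-1, [0, 0, 0], 0],
])

```text
time: 10.83
tool_pos: [514.2, -13.5, 56.9]
tcp_rot: [-180.0, 0.0, 171.6]
ft_force: [-8.7, -1.5, 15.1]
finger_gap: -0.1
grip_force: 7.1
```

The round key was home at 15 N for about 1 s. Next I release it and clear.

Request:
play_rows([
  [-1, [0, 0, -8], 0],
  [-1, [0, 0, -20], 0],
  [-1, [0, 0, -35], 0],
  [-1, [0, 0, -35], 0],
  [-1, [0, 0, -35], 0],
  [-1, [0, 0, -15], 0],
  [-1, [0, 0, 0], 0],
  [-1, [0, 0, 0], 0],
  [-1, [0, 0, 0], 0],
])

```text
time: 11.58
tool_pos: [513.5, -13.0, 202.4]
tcp_rot: [180.0, -0.1, 171.6]
ft_force: [-0.2, -0.0, -0.8]
finger_gap: -0.4
grip_force: 0.0
```

```bash
python3 - <<'E'
from h import *
s=sense(); print(s["time"],s["tool_pos"],s["ft_force"])
a=snapshot("wrist")["color"][60:260,100:540,::-1]
b=cv2.resize(snapshot("side")["color"][145:305,179:439,::-1],None,fx=2,fy=2)
o=np.zeros((520,520,3),np.uint8); o[:200,:440]=a; o[200:]=b
cv2.imwrite("pics/c5.png",o)
E
```

```text
11.5833 [513.50653534 -13.01859851 202.40224354] [-0.24955057 -0.04369826 -0.81443106]
```

View pics/c5.png

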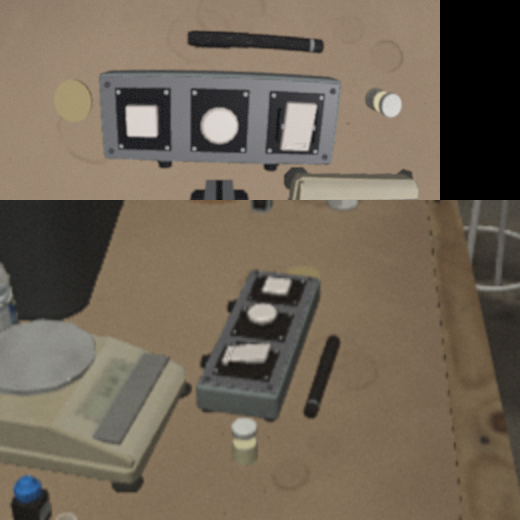

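The picture shows the rocker tipped, the square key down (142,120) and the round key sprung back up (220,126). The vial, dish and marker have not moved.

```bash
python3 -c "
from bench import *
print(hand_in())"
```

```text
the job is handed in; nothing more can be done
None
```

The pump start sequence is done and handed in: rocker tipped fully over, square key left down, round key held home for about a second and sprung back, with the vial, dish and marker unmoved in the last pictures.

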